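Free the cooling block from its sprung hold-down finger

ROBOT

A 6-joint arm with a two-finger parallel gripper is mounted at the origin on a cart in front of the work surface, level with it; the furniture and walls round the work are solid. World frame = base frame: x ahead of the robot, y to its left, z up, the work surface at z = 0. Lengths are in m, angles in rad, forces in N, time in s.
With the tool pointing down it reaches from about 0.3 to 0.775 m from the base axis. Payload 14.6 kg.
Tool frame: the origin (TCP) lies on the centre line of the jaws, within the pads' length; the fingertips stand 17 mm ahead of it and the grasp point (between the pads) lies 2 mm behind it; z points along the fingers, x is the direction in which the jaws open and shut, and the axes are right-handed (so a half turn about z gives the same grasp; the last joint's range is limited). The gripper opens to 94 mm and grips with 3 to 60 N. Pads are 16 mm wide; open, the fingers measure 119 mm over their backs; the gripper's body (75 mm by 177 mm) begins 78 mm behind the grasp point.
Start: joints at [-1.2, 0.3, 1.521, -0, 1.321, -0.067], TCP at [0.233, -0.498, 0.222] pointing down, gripper open.
Joint ranges: [-3.03, 3.03], [-0.79, 2.21], [0.23, 2.52], [-1.04, 4.18], [0, 3.07], [-2.55, 2.55]. Speed limits (rad/s): [2.22, 2.22, 2.57, 3.14, 3.14, 3.14].

INTERFACE

Orientations are given as [roll, pitch, yaw] about the fixed x, y, z axes, in that order (R = Rz(yaw) Ry(pitch) Rx(roll)).
In Python, from station import ctrl gives the robot as it stands. The module is installed in compiled form; this text tells all that it offers.
- The arm moves only by the tool drive_tool, never from a script. Its argument "increments" is a list of rows, each a list of 3 entries, a list of its own where there are three numbers: the turn, a rotation vector about the tool's x, y, z in degrees, then the shift along the tool's x, y, z in mm, then the opening, from 0 (shut) to 1 (fully open). In form: [[[ax, ay, az], [dx, dy, dz], hand], ...]. A call has 1 to 20 rows; each row shifts and turns the commanded pose from where the row before left it, along the tool's axes as they then stand; what a row does not reach is not made up. A row lasts 1/8 s, in which the tool goes at most 62.5 mm and 10.7 degrees, less where a joint would pass 70% of its speed; a pose out of reach is approached as far as the arm can. A call with a gripper value outside its range is refused whole. The fingers move at their own pace and stop on an object; "squeeze" is the grip in N (left out, the last holds). Time passes only in rows, so rows that do not move let the fingers close. It gives the time, the measured TCP pose, the force and the opening at its end, in the units of the state.
- ctrl.get_obs(): the state, without advancing time (a new reading comes with each control period).
- ctrl.camera(name): name is "scene" or "top" or "wrist"; returns the picture (480x640x3 uint8, red, green, blue); there is no depth.
- ctrl.calibration(name): a dict with "fx", "fy", "cx", "cy" (pixels), "rvec" (rotation vector, rad) and "tvec" (3), from world to camera coordinates, as OpenCV has them. Camera axes: x right, y down, z forward; pixel columns grow to the right and rows downward; lengths in m; the calibration is good to about 2 mm. The wrist camera is an equidistant fisheye: a pixel r from the principal point sees the ray r / f radians off the axis. A picture is of the moment at which its call begins: read the wrist's pose just before it. calibration takes no time and is no camera call; for the wrist camera it gives the pose at the moment of the call.
- ctrl.hand_in(): hands the job in, once; it reports no verdict.
The state is a dict: "time_s": time; "qpos": joint angles; "joint_vel": joint speeds; "tau": joint torques, N m; "ee_pos": TCP position; "eef_rot": TCP orientation; "force": force on the tool from outside, world axes, zero at the start; "moment": the same for the moment, N m; "grip_width": finger opening in m.
Only numpy, scipy, OpenCV 4.12 (cv2) and the standard library are available. Lean on these libraries where they do the work, as an engineer would, in place of code of your own. Each camera call takes 0.05 s, during which the arm holds its last target.

TASK

The blue cooling block is clamped in its holder by a spring-loaded hold-down finger: lift the finger by its red cross-knob and swing it up and back until it stays up by itself. Then lift the blue block out and set it down, not drop it, flat on the middle of the round cork mat. Leave the finger up, and leave the white strip rack in the other holder where it is.

Things in the scene. Friction and masses are not known exactly. Their poses are not given: they have to be found in the camera images.
- cold_block: Blue block, 62 x 96 x 34 mm (own x, y, z), 0.4 kg, vertical sides. Origin: centre of underside, 8 mm above the worktop on a grey holder's floor. Its 96 mm length lies along the finger: grip it across the 62 mm, along own x. Corner stops 18 mm above the worktop, 2 mm play; the middle 60 mm of the long sides is free down to the holder's floor.
- hold_down_finger: Steel finger, 12 mm wide, 8 thick, over the blue block. Origin: on its hinge, 56 mm above the worktop, 68 mm from the block's middle, in a post 31 mm wide, 64 high. Own y: hinge axis, level. Shut: own z up, finger runs 67 mm along own -x. Opens by turning positively about own y, 0 to 1.7 rad (= tilt of own z). Spring pushes it shut below 0.7 rad, open above: let go beyond 0.9 it stays up.
- finger_knob (a point): Centre of the red cross-knob on that finger: cylinder 16 mm in diameter, 28 mm long, parallel to the finger's y, at (-60, 0, 26) mm in the finger's frame, 82 mm above the worktop when shut. Pinch it by its two ends, along the finger's y; it may turn between the pads as it follows its arc round the hinge. Lifting takes about 6 N at first.
- cork_mat: Round cork mat, 160 mm in diameter, 5 mm thick, fixed to the worktop. Origin: centre of its underside.
- strip_rack: White finned strip rack, 72 x 92 x 42 mm, origin at the centre of its underside, in a second holder of the same kind under an identical finger with a red knob. A bystander: it stays there.

How it is judged:
By the outcome, as a careful person would: the job done as asked, in the order asked, and still so for the second after the job is handed in, with the robot touching nothing.
It also fails if it takes over 48 s, if anything falls off the work surface, if the arm or the gripper's body presses on something with over 40 N, if the wrist force passes 120 N, or if a joint passes its speed limit or range.

## Working session

There is one attempt and no reset: what is moved stays moved. The work goes in short steps, Python scripts to look and compute and a tool call to move; the robot and the scene stay as the last step left them, time stands still between calls to the robot, and variables do not carry over. Pictures are saved under pics/ and viewed, and the job is handed in when it is done.

Besides the shell and the picture viewer there is one more tool, called as name(argument=value, ...), one argument or row to a line, values as JSON. drive_tool: Moves the arm, as the interface text tells. Its arguments: {"type":"object","properties":{"increments":{"type":"array"},"squeeze":{"type":"number"}},"required":["increments"]}

```bash
mkdir -p pics; python3 - <<'E'
from station import ctrl
import cv2
o=ctrl.get_obs();print(o)
for n in("scene","top"):
    cv2.imwrite(f"pics/{n}0.png",ctrl.camera(n)[:,:,::-1]);print(n,ctrl.calibration(n))
E
```

```text
{'time_s': 0.0, 'qpos': array([-1.19960093e+00,  3.00482230e-01,  1.52159880e+00,  1.92016399e-05,
        1.32070773e+00, -6.65814990e-02]), 'joint_vel': array([ 0.00102968, -0.00176192,  0.00107582, -0.00012063,  0.00086667,
       -0.0006371 ]), 'tau': array([ 5.19327496e-04, -5.31811953e+01, -3.52741134e+01,  7.08593940e-02,
        2.43858341e-02, -8.56647557e-05]), 'ee_pos': array([ 0.23307901, -0.49789228,  0.22187272]), 'eef_rot': array([-3.14149452e+00,  1.19222079e-03, -1.13302414e+00]), 'force': array([ 1.05956205, -0.12431033,  0.51387523]), 'moment': array([-0.00471181, -0.04470572, -0.0301679 ]), 'grip_width': 0.09385433411540893}
scene {'fx': 558.8845037313798, 'fy': 558.8845037313798, 'cx': 321.6210588706727, 'cy': 244.26583021912236, 'rvec': array([ 0.55908603, -2.53114453,  1.34157012]), 'tvec': array([0.50721833, 0.20463715, 0.97990061])}
top {'fx': 488.43034960205216, 'fy': 488.43034960205216, 'cx': 322.06236131340887, 'cy': 237.22125483279555, 'rvec': array([ 2.14261485, -2.12583516,  0.19750317]), 'tvec': array([-0.01812905,  0.56494768,  0.89745789])}
```

View pics/scene0.png

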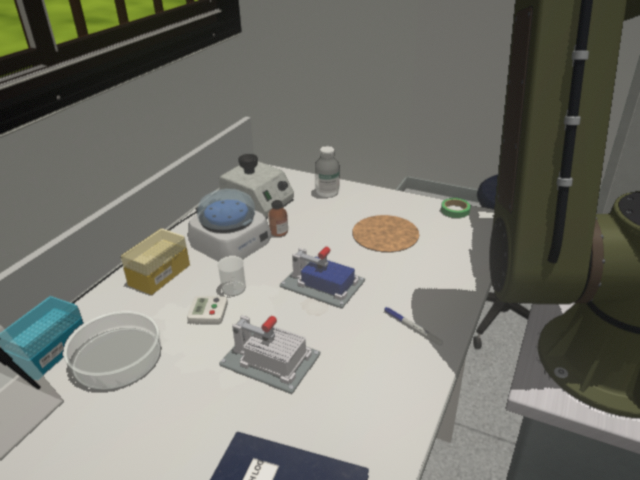

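View pics/top0.png

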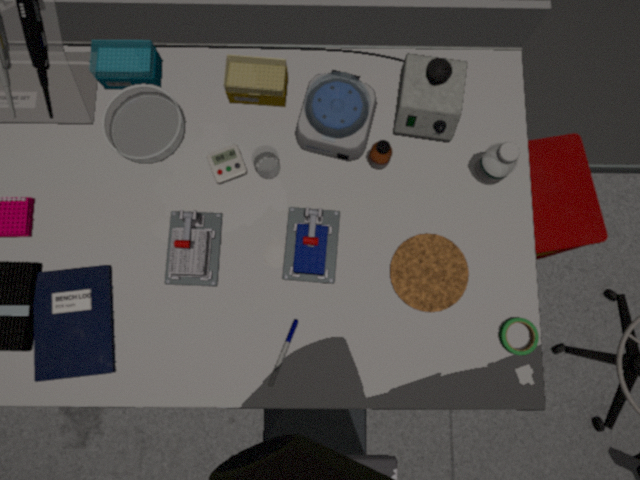

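The top view shows the blue block at about (311,250) px with its knob at (311,241), the cork mat at (429,272), and the rack at (190,250). I'll enlarge these.

```bash
python3 - <<'E'
import cv2
a=cv2.imread("pics/top0.png");b=cv2.imread("pics/scene0.png")
cv2.imwrite("pics/c1.png",cv2.resize(a[195:295,265:365],None,fx=6,fy=6,interpolation=cv2.INTER_CUBIC))
cv2.imwrite("pics/c2.png",cv2.resize(b[235:315,270:370],None,fx=7,fy=7,interpolation=cv2.INTER_CUBIC))
E
```

```text
(no output)
```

View pics/c1.png

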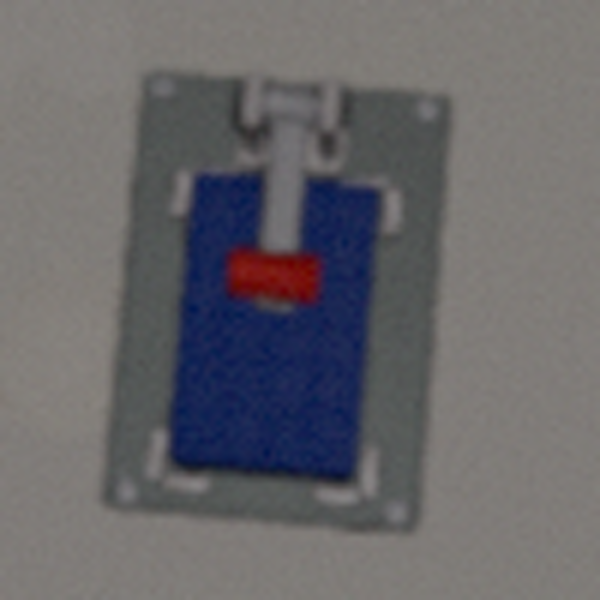

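View pics/c2.png

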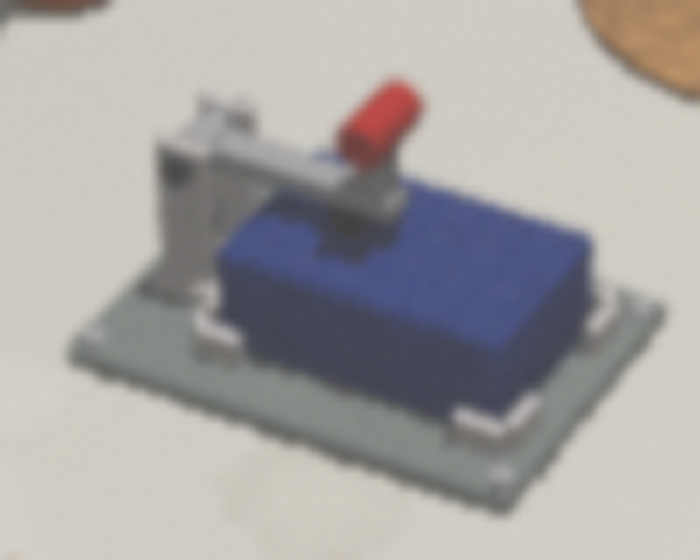

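```bash
cat > h.py <<'E'
import numpy as np,cv2
from station import ctrl
def unproj(name,uv,z,cal=None):
    c=cal or ctrl.calibration(name);R=cv2.Rodrigues(c["rvec"])[0];t=c["tvec"]
    uv=np.atleast_2d(uv).astype(float);C=-R.T@t;out=[]
    for u,v in uv:
        a,b=(u-c["cx"])/c["fx"],(v-c["cy"])/c["fy"]
        if name=="wrist":
            r=np.hypot(a,b);s=np.sin(r)/r if r>1e-9 else 1;d=np.array([a*s,b*s,np.cos(r)])
        else: d=np.array([a,b,1])
        d=R.T@d;out.append(C+d*(z-C[2])/d[2])
    return np.array(out)
def proj(name,P,cal=None):
    c=cal or ctrl.calibration(name);R=cv2.Rodrigues(c["rvec"])[0]
    out=[]
    for p in np.atleast_2d(P):
        q=R@p+c["tvec"]
        if name=="wrist":
            rr=np.hypot(q[0],q[1]);th=np.arctan2(rr,q[2]);a,b=q[0]/rr*th,q[1]/rr*th
        else:a,b=q[0]/q[2],q[1]/q[2]
        out.append([c["fx"]*a+c["cx"],c["fy"]*b+c["cy"]])
    return np.array(out)
E
python3 - <<'E'
from h import *
f=lambda L,x0=265,y0=195,s=6:[(x0+(a+.5)/s-.5,y0+(b+.5)/s-.5) for a,b in L]
B=unproj("top",f([(193,172),(386,187),(357,478),(170,466)]),.042)
H=unproj("top",f([(145,72),(452,95),(413,530),(105,507)]),.008)
K=unproj("top",f([(228,248),(321,258),(318,304),(228,297)]),.084)
S=unproj("top",f([(288,100)]),.06)
for n,X in zip("BHKS",(B,H,K,S)):
    print(n,X.round(4).tolist(),X.mean(0).round(4))
    if len(X)==4:
        d=(X[0]+X[1]-X[2]-X[3])/2; e=(X[1]+X[2]-X[0]-X[3])/2
        print(np.linalg.norm(d),np.linalg.norm(e),np.degrees(np.arctan2(d[1],d[0])),np.degrees(np.arctan2(e[1],e[0])))
# scene checks
g=lambda L:f(L,270,235,7)
print("scene block top",unproj("scene",g([(218,255),(592,237),(505,345)]),.042).round(4).tolist())
print("knob scene",unproj("scene",g([(381,122)]),.082))
print("holder scene",unproj("scene",g([(75,355),(508,512),(662,308)]),.008).round(4).tolist())
a=cv2.imread("pics/top0.png");hsv=cv2.cvtColor(a,cv2.COLOR_BGR2HSV)
m=cv2.inRange(hsv,(5,80,60),(20,255,255));m[:, :370]=0;m[:,485:]=0;m[:220]=0;m[330:]=0
c=max(cv2.findContours(m,0,1)[0],key=cv2.contourArea);(x,y),(w,h),an=cv2.fitEllipse(c);print(x,y,w,h)
print("mat",unproj("top",[(x,y),(x-w/2,y),(x+w/2,y)],.005))
b=cv2.imread("pics/scene0.png");hsv=cv2.cvtColor(b,cv2.COLOR_BGR2HSV)
m=cv2.inRange(hsv,(5,80,60),(20,255,255));m[:, :345]=0;m[:,430:]=0;m[:200]=0;m[260:]=0
c=max(cv2.findContours(m,0,1)[0],key=cv2.contourArea);e=cv2.fitEllipse(c);print(e,unproj("scene",[e[0]],.005))
E
```

```text
B [[0.5938, 0.0361, 0.042], [0.5894, -0.0271, 0.042], [0.4939, -0.0182, 0.042], [0.4973, 0.042, 0.042]] [0.5436 0.0082 0.042 ]
0.09630377339024214 0.06180408161755513 -4.3903860455581 -93.62847724433452
H [[0.6355, 0.0546, 0.008], [0.6285, -0.0502, 0.008], [0.4801, -0.0373, 0.008], [0.487, 0.0651, 0.008]] [0.5578 0.008  0.008 ]
0.14888284728578075 0.1038197359695508 -4.499481621672917 -93.83895410904756
K [[0.5612, 0.023, 0.084], [0.5582, -0.006, 0.084], [0.5437, -0.0051, 0.084], [0.5457, 0.0228, 0.084]] [0.5522 0.0087 0.084 ]
0.01497929859462897 0.0285660741635356 -1.1373307317814274 -94.88625820169123
S [[0.6141, 0.0051, 0.06]] [0.6141 0.0051 0.06  ]
scene block top [[0.5909, 0.0369, 0.042], [0.4945, -0.0159, 0.042], [0.4971, 0.0416, 0.042]]
knob scene [[0.55124364 0.00766195 0.082     ]]
holder scene [[0.6291, 0.0584, 0.008], [0.4832, 0.071, 0.008], [0.4788, -0.034, 0.008]]
428.6658630371094 272.353515625 75.78303527832031 78.66870880126953
mat [[ 0.50310809 -0.22895955  0.005     ]
 [ 0.50249577 -0.15265219  0.005     ]
 [ 0.50372139 -0.30538892  0.005     ]]
((385.3808898925781, 233.11221313476562), (34.648292541503906, 65.11483001708984), 92.9253921508789) [[ 0.5001924  -0.22272836  0.005     ]]
```

drive_tool(
  increments=[
    [[0,0,9.8],[0,0,0],1],
    [[0,0,9.8],[0,0,0],1],
    [[0,0,9.8],[0,0,0],1],
    [[0,0,0],[-40.6,-21.5,2],1],
    [[0,0,0],[-40.6,-21.5,2],1],
    [[0,0,0],[-40.6,-21.5,2],1],
    [[0,0,0],[-40.6,-21.5,2],1],
    [[0,0,0],[-40.6,-21.5,2],1],
    [[0,0,0],[-40.6,-21.5,2],1],
    [[0,0,0],[-40.6,-21.5,2],1],
    [[0,0,0],[-40.6,-21.5,2],1],
    [[0,0,0],[-40.6,-21.5,2],1],
    [[0,0,0],[-40.6,-21.5,2],1],
    [[0,0,0],[-40.6,-21.5,2],1],
    [[0,0,0],[-40.6,-21.5,0],1],
    [[0,0,0],[-40.6,-21.5,0],1],
    [[0,0,0],[0,0,0],1],
  ],
)

```text
time_s: 2.22
ee_pos: [0.5522, 0.0093, 0.1997]
eef_rot: [3.141, 0.0, -1.643]
force: [0.3, 0.4, 0.0]
grip_width: 0.0941
```

```bash
python3 - <<'E'
from h import *
o=ctrl.get_obs();print(o["time_s"],o["ee_pos"],np.degrees(o["eef_rot"]),o["qpos"])
c=ctrl.calibration("wrist");print(c)
a=ctrl.camera("wrist")[:,:,::-1];cv2.imwrite("pics/w1.png",a)
E
```

```text
2.225 [0.55217199 0.00930555 0.1997315 ] [ 1.79941912e+02  9.97544259e-03 -9.41446245e+01] [-4.95626143e-02  3.24562534e-01  1.54278852e+00  2.06081705e-04
  1.27525120e+00  1.59351084e+00]
{'fx': 371.64829954431775, 'fy': 371.64829954431775, 'cx': 311.87768730365246, 'cy': 239.02182236256184, 'rvec': array([-1.99299111,  2.13996703,  0.31806584]), 'tvec': array([0.04852226, 0.50154613, 0.53040651])}
```

View pics/w1.png

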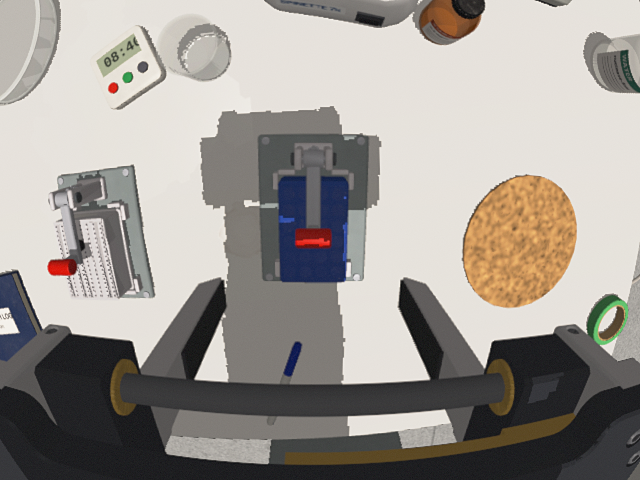

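The wrist view shows the knob at about (313,238) px, between the jaws, and the mat at (520,241). I'll measure both with this camera.

```bash
python3 - <<'E'
from h import *
c=ctrl.calibration("wrist")
a=cv2.imread("pics/w1.png");hsv=cv2.cvtColor(a,cv2.COLOR_BGR2HSV)
m=cv2.inRange(hsv,(0,150,120),(4,255,255))|cv2.inRange(hsv,(172,150,90),(180,255,255));m[:,:280]=0;m[:,350:]=0;m[:215]=0;m[260:]=0
ys,xs=np.nonzero(m);print(xs.min(),xs.max(),ys.min(),ys.max())
print("knob",unproj("wrist",[((xs.min()+xs.max())/2,(ys.min()+ys.max())/2),(xs.min(),238),(xs.max(),238)],.084,c).round(4))
m=cv2.inRange(hsv,(8,70,80),(22,255,255));m[:,:440]=0;m[:150]=0;m[325:]=0;m[:,590:]=0
k=max(cv2.findContours(m,0,1)[0],key=cv2.contourArea)[:,0]
P=unproj("wrist",k,.005,c)[:,:2].astype(np.float32)
print("mat",cv2.minEnclosingCircle(P),cv2.fitEllipse(P))
# hinge/block: holder corners visible
print(unproj("wrist",[(259,136),(368,135),(364,281),(262,281)],.008,c).round(4))
cv2.imwrite("pics/w1c.png",cv2.resize(a[120:300,240:390],None,fx=3.3,fy=3.3,interpolation=cv2.INTER_CUBIC))
E
```

```text
295 330 229 247
knob [[ 0.5518  0.0074  0.084 ]
 [ 0.5528  0.021   0.084 ]
 [ 0.5508 -0.0063  0.084 ]]
mat ((0.5033585429191589, -0.23020465672016144), 0.0802219957113266) ((0.5034385919570923, -0.23026908934116364), (0.15738746523857117, 0.15844526886940002), 145.5813751220703)
[[ 0.6333  0.0522  0.008 ]
 [ 0.6269 -0.0508  0.008 ]
 [ 0.4785 -0.0413  0.008 ]
 [ 0.4862  0.0647  0.008 ]]
```

View pics/w1c.png

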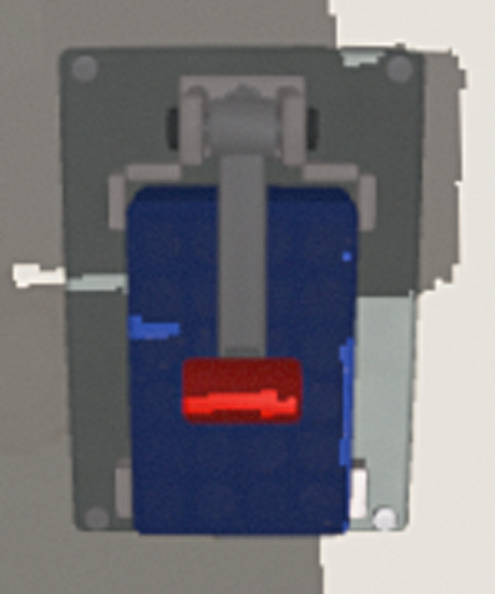

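drive_tool(
  increments=[
    [[0,0,0],[1.8,0.6,35],0.6],
    [[0,0,0],[0,0,35],0.6],
    [[0,0,0],[0,0,35],0.6],
    [[0,0,0],[0,0,14.7],0.6],
    [[0,0,0],[0,0,0],0.6],
    [[0,0,0],[0,0,0],0],
    [[0,0,0],[0,0,0],0],
    [[0,0,0],[0,0,0],0],
    [[0,0,0],[0,0,0],0],
    [[0,0,0],[0,0,0],0],
  ],
  squeeze=35,
)

```text
time_s: 3.52
ee_pos: [0.5513, 0.008, 0.0816]
eef_rot: [-3.14, 0.004, -1.645]
force: [1.9, 20.0, 2.8]
grip_width: 0.0275
```

```bash
python3 - <<'E'
from h import *
o=ctrl.get_obs();print(o["ee_pos"],o["force"],o["grip_width"])
cv2.imwrite("pics/w2.png",ctrl.camera("wrist")[:,:,::-1])
b=np.array([-60,26.]);pr=b
for t in np.arange(0.1,1.41,.1):
    p=np.array([-60*np.cos(t)+26*np.sin(t),60*np.sin(t)+26*np.cos(t)]);print(round(t,1),(p-pr).round(1),p.round(1));pr=p
E
```

```text
[0.55130205 0.00800147 0.08156417] [ 1.85045476 19.95374311  2.83863106] 0.027488124689689086
0.1 [2.9 5.9] [-57.1  31.9]
0.2 [3.5 5.5] [-53.6  37.4]
0.3 [4.  5.2] [-49.6  42.6]
0.4 [4.5 4.7] [-45.1  47.3]
0.5 [4.9 4.3] [-40.2  51.6]
0.6 [5.4 3.8] [-34.8  55.3]
0.7 [5.7 3.2] [-29.1  58.5]
0.8 [6.  2.6] [-23.2  61.2]
0.9 [6.2 2. ] [-16.9  63.2]
1.0 [6.4 1.4] [-10.5  64.5]
1.1 [6.5 0.7] [-4.  65.3]
1.2 [6.5 0.1] [ 2.5 65.3]
1.3 [ 6.5 -0.6] [ 9.  64.8]
1.4 [ 6.4 -1.2] [15.4 63.5]
```

View pics/w2.png

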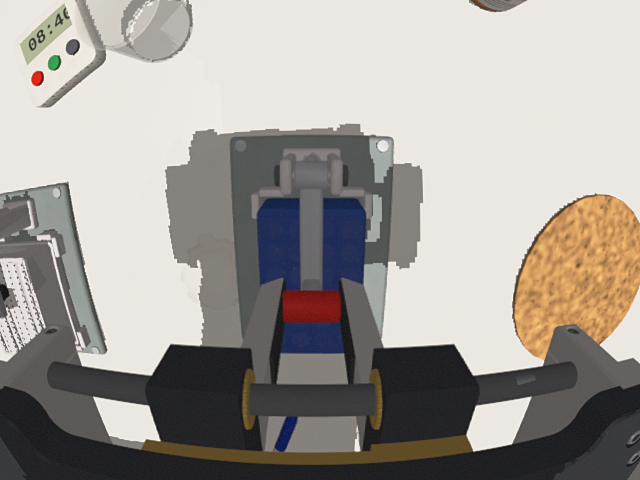

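The knob is held between the pads at about (313,306) px, with some side load. I'll relieve that and start the arc.

drive_tool(
  increments=[
    [[0,0,0],[-0.8,0,-1],0],
    [[0,0,0],[0,-2.9,-5.9],0],
    [[0,0,0],[0,-3.5,-5.5],0],
    [[0,0,0],[0,-4.0,-5.2],0],
    [[0,0,0],[0,-4.5,-4.7],0],
  ],
)

```text
time_s: 4.2
ee_pos: [0.5644, 0.0072, 0.1019]
eef_rot: [3.137, 0.003, -1.645]
force: [-2.5, 15.9, -10.1]
grip_width: 0.0277
```

drive_tool(
  increments=[
    [[0,0,0],[-0.8,-4.9,-4.3],0],
    [[0,0,0],[0,-5.4,-3.8],0],
    [[0,0,0],[0,-5.7,-3.2],0],
    [[0,0,0],[0,-6.0,-2.6],0],
    [[0,0,0],[0,0,0],0],
  ],
)

```text
time_s: 4.82
ee_pos: [0.5873, 0.0056, 0.1168]
eef_rot: [3.14, 0.002, -1.646]
force: [-3.7, 9.6, -1.3]
grip_width: 0.0277
```

```bash
python3 - <<'E'
from h import *
o=ctrl.get_obs();print(o["ee_pos"],o["force"],o["grip_width"])
cv2.imwrite("pics/w3.png",ctrl.camera("wrist")[:,:,::-1])
E
```

```text
[0.58728974 0.00564549 0.11680766] [-3.71479149  9.56950834 -1.32412375] 0.027664664396323178
```

View pics/w3.png

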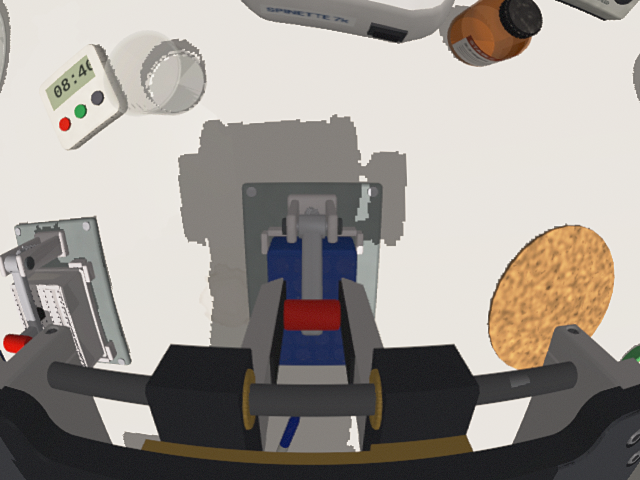

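The knob is still gripped at (313,315) px, and the finger has risen to about 0.8 rad. I'll continue the arc to about 1.4 rad.

drive_tool(
  increments=[
    [[0,0,0],[-0.5,-6.2,-2.0],0],
    [[0,0,0],[0,-6.4,-1.4],0],
    [[0,0,0],[0,-6.5,-0.7],0],
    [[0,0,0],[0,-6.5,-0.1],0],
    [[0,0,0],[0,-6.5,0.6],0],
    [[0,0,0],[0,-6.4,1.2],0],
    [[0,0,0],[0,0,0],0],
  ],
)

```text
time_s: 5.75
ee_pos: [0.6275, 0.0027, 0.121]
eef_rot: [-3.138, 0.001, -1.646]
force: [4.0, 5.5, 6.2]
grip_width: 0.0271
```

```bash
python3 - <<'E'
from h import *
o=ctrl.get_obs();print(o["ee_pos"],o["force"],o["grip_width"])
cv2.imwrite("pics/s4.png",cv2.resize(ctrl.camera("scene")[200:340,220:400,::-1],None,fx=4,fy=4))
E
```

```text
[0.62754324 0.00272363 0.12097929] [3.9959868  5.50252605 6.23644329] 0.027128630128048056
```

View pics/s4.png

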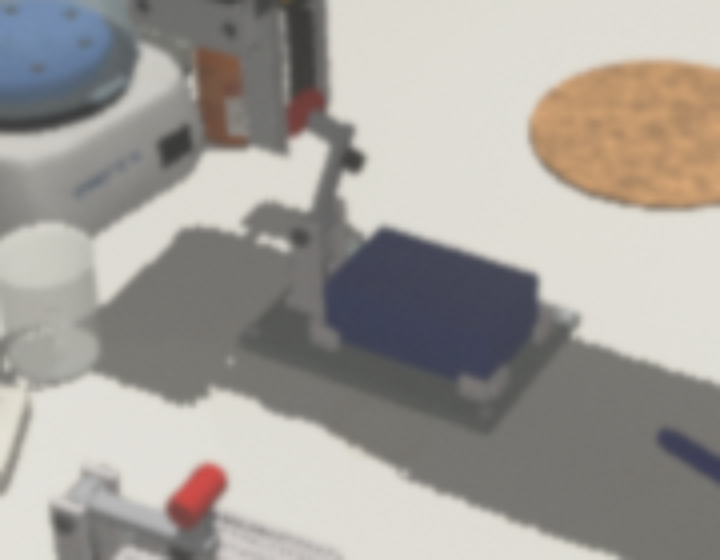

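The finger stands up at about 1.4 rad. I'll release it and back off upward.

drive_tool(
  increments=[
    [[0,0,0],[0,0,0],0.7],
    [[0,0,0],[0,0,0],0.7],
    [[0,0,0],[0,0,0],0.7],
    [[0,0,0],[0,0,-25],0.7],
    [[0,0,0],[0,0,-40],0.7],
    [[0,0,0],[0,20,-30],1],
    [[0,0,0],[-1,30,0],1],
    [[0,0,0],[0,31,0],1],
    [[0,0,0],[0,0,0],1],
    [[0,0,0],[0,0,0],1],
  ],
)

```text
time_s: 7.05
ee_pos: [0.546, 0.0088, 0.2145]
eef_rot: [-3.141, -0.0, -1.646]
force: [0.5, -0.8, -0.8]
grip_width: 0.0938
```

```bash
python3 - <<'E'
from h import *
o=ctrl.get_obs();print(o["ee_pos"],np.degrees(o["eef_rot"]),o["force"],o["grip_width"])
c=ctrl.calibration("wrist")
a=ctrl.camera("wrist")[:,:,::-1].copy();cv2.imwrite("pics/w5.png",a)
m=proj("wrist",[(0.5435,0.0085,.042)],c);print(m)
ps=[]
R=np.radians(-4.3);d=np.array([np.cos(R),np.sin(R)]);e=np.array([-d[1],d[0]])
for s,t in((1,1),(1,-1),(-1,-1),(-1,1)):
    q=np.array([.5435,.0085])+d*s*.048+e*t*.031;ps.append([*q,.042])
cv2.polylines(a,[proj("wrist",ps,c).round().astype(int)],True,(0,255,255),1)
cv2.imwrite("pics/w5c.png",cv2.resize(a[80:320,200:440],None,fx=2.5,fy=2.5,interpolation=cv2.INTER_CUBIC))
E
```

```text
[0.54601997 0.00876054 0.21454655] [-1.79968834e+02 -6.09133930e-04 -9.43263307e+01] [ 0.53145652 -0.7682545  -0.79362624] 0.09379520765000061
[[312.29030518 223.58965415]]
```

View pics/w5c.png

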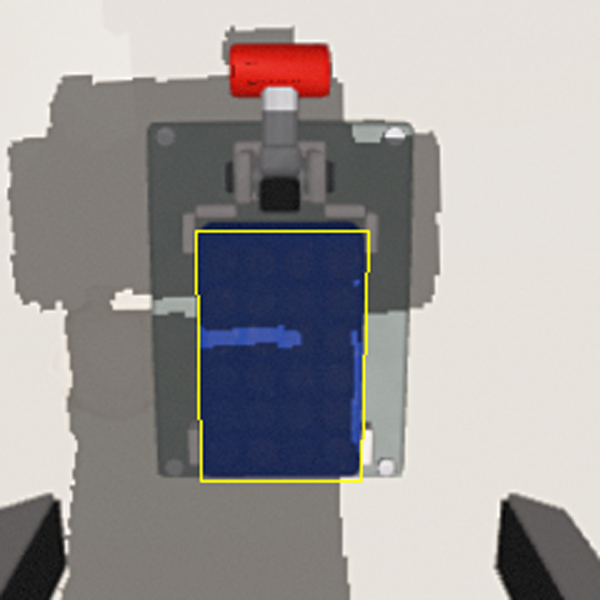

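The finger is fully back on its own, with the knob at (280,70) in the crop. The predicted block outline matches to within 2 mm. Now down to the block.

drive_tool(
  increments=[
    [[0,0,0],[0.4,1,45],1],
    [[0,0,0],[0,0,45],1],
    [[0,0,0],[0,0,45],1],
    [[0,0,0],[0,0,30],1],
    [[0,0,0],[0,0,10],1],
    [[0,0,0],[0,0,9],1],
    [[0,0,0],[0,0,0],1],
    [[0,0,0],[0,0,0],1],
  ],
)

```text
time_s: 8.1
ee_pos: [0.545, 0.0085, 0.0313]
eef_rot: [-3.14, 0.0, -1.646]
force: [-0.6, 0.3, 0.0]
grip_width: 0.0939
```

```bash
python3 - <<'E'
from h import *
o=ctrl.get_obs();print(o["ee_pos"],o["force"],o["grip_width"])
cv2.imwrite("pics/w6.png",ctrl.camera("wrist")[:,:,::-1])
E
```

```text
[0.54503474 0.00854749 0.03126936] [-0.56758992  0.2743123   0.02198436] 0.09392379984322743
```

View pics/w6.png

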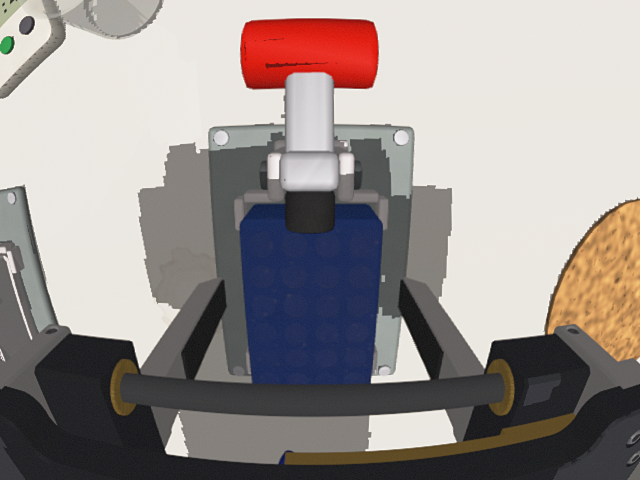

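The jaws straddle the block evenly, with the block from x=240 to 380 px between pads at about 225 and 400. Close.

drive_tool(
  increments=[
    [[0,0,0],[0,0,0],0],
    [[0,0,0],[0,0,0],0],
    [[0,0,0],[0,0,0],0],
    [[0,0,0],[0,0,0],0],
    [[0,0,0],[0,0,0],0],
  ],
  squeeze=35,
)

```text
time_s: 8.78
ee_pos: [0.5445, 0.0086, 0.0304]
eef_rot: [-3.142, 0.0, -1.646]
force: [0.0, 0.6, 0.8]
grip_width: 0.0615
```

Gripped at 61.5 mm with no side load. Lift straight up.

drive_tool(
  increments=[
    [[0,0,0],[0,0,-5],0],
    [[0,0,0],[0,0,-10],0],
    [[0,0,0],[0,0,-20],0],
    [[0,0,0],[0,0,-30],0],
    [[0,0,0],[0,0,-30],0],
    [[0,0,0],[0,0,-25],0],
    [[0,0,0],[0,0,0],0],
  ],
)

```text
time_s: 9.65
ee_pos: [0.5452, 0.0085, 0.1523]
eef_rot: [-3.138, 0.0, -1.646]
force: [-0.1, -0.8, -5.4]
grip_width: 0.0616
```

```bash
python3 - <<'E'
from h import *
o=ctrl.get_obs();print(o["ee_pos"],o["eef_rot"],o["force"],o["grip_width"])
cv2.imwrite("pics/w7.png",ctrl.camera("wrist")[:,:,::-1])
cv2.imwrite("pics/s7.png",ctrl.camera("scene")[:,:,::-1])
p=o["ee_pos"];y=o["eef_rot"][2]
X=np.array([np.cos(y),np.sin(y)]);Y=np.array([np.sin(y),-np.cos(y)])
D=np.array([.5035,-.2298])-p[:2];print(D@X,D@Y)
E
```

```text
[0.5451735  0.00854721 0.15225396] [-3.13803505e+00  8.80436216e-05 -1.64612219e+00] [-0.05240831 -0.77899837 -5.35626049] 0.06158858967648227
0.2408074609371801 0.023618595421990456
```

View pics/w7.png

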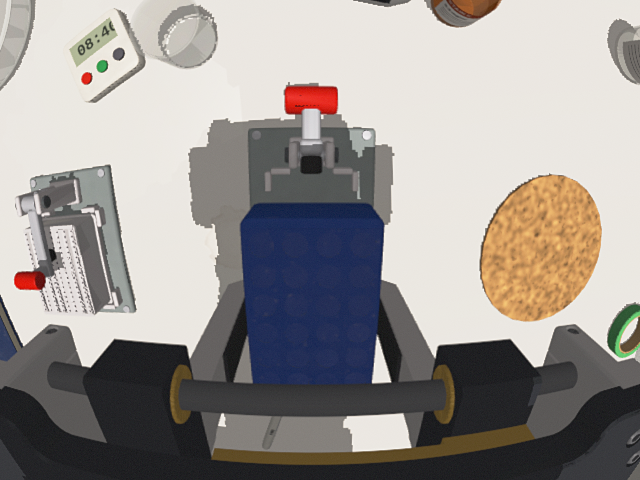

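View pics/s7.png

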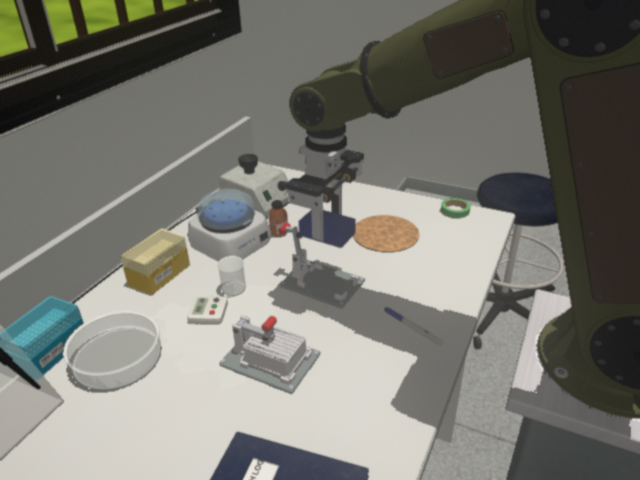

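The block is held level, and the finger stays up at (311,99) px. Now across to the mat.

drive_tool(
  increments=[
    [[0,0,0],[15,1.5,0],0],
    [[0,0,0],[30,2.9,0],0],
    [[0,0,0],[30,2.9,0],0],
    [[0,0,0],[30,2.9,0],0],
    [[0,0,0],[30,2.9,0],0],
    [[0,0,0],[30,2.9,0],0],
    [[0,0,0],[30,2.9,0],0],
    [[0,0,0],[30,2.9,0],0],
    [[0,0,0],[15.8,1.8,0],0],
    [[0,0,0],[0,0,30],0],
    [[0,0,0],[0,0,30],0],
    [[0,0,0],[0,0,25],0],
    [[0,0,0],[0,0,15],0],
    [[0,0,0],[0,0,0],0],
    [[0,0,0],[0,0,0],0],
  ],
)

```text
time_s: 11.62
ee_pos: [0.5033, -0.23, 0.0512]
eef_rot: [-3.14, -0.001, -1.646]
force: [0.9, -0.0, -4.3]
grip_width: 0.0617
```

```bash
python3 - <<'E'
from h import *
o=ctrl.get_obs();print(o["ee_pos"],o["eef_rot"],o["force"],o["grip_width"])
c=ctrl.calibration("wrist");a=ctrl.camera("wrist")[:,:,::-1].copy()
t=np.linspace(0,2*np.pi,80);P=[(.5035+.08*np.cos(q),-.2298+.08*np.sin(q),.005) for q in t]
cv2.polylines(a,[proj("wrist",P,c).round().astype(int)],True,(0,255,0),1)
cv2.imwrite("pics/w8.png",a)
E
```

```text
[ 0.50327655 -0.23000325  0.05124836] [-3.14036951e+00 -5.33349496e-04 -1.64606888e+00] [ 0.90136506 -0.04678014 -4.34028276] 0.06165358914942641
```

View pics/w8.png

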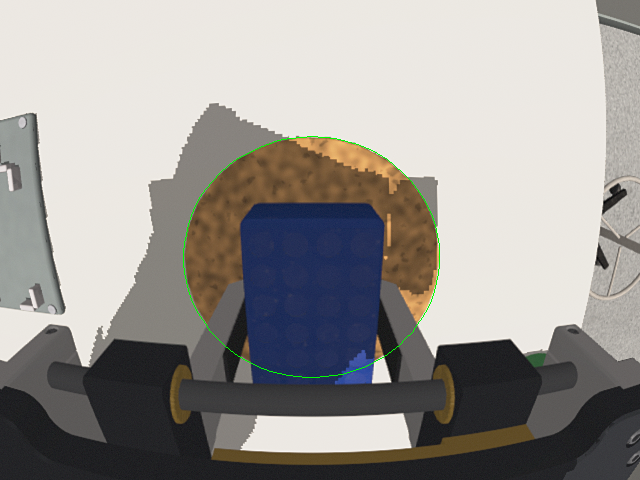

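The circle drawn for the mat matches its edge, and the block is centred above it. Lowering gently.

drive_tool(
  increments=[
    [[0,0,0],[0,0,10],0],
    [[0,0,0],[0,0,6],0],
    [[0,0,0],[0,0,3],0],
    [[0,0,0],[0,0,2],0],
    [[0,0,0],[0,0,1],0],
    [[0,0,0],[0,0,0.5],0],
    [[0,0,0],[0,0,0],0],
  ],
)

```text
time_s: 12.55
ee_pos: [0.5029, -0.2298, 0.0279]
eef_rot: [-3.141, -0.0, -1.646]
force: [0.3, -0.4, -4.3]
grip_width: 0.0619
```

drive_tool(
  increments=[
    [[0,0,0],[0,0,0.5],0],
    [[0,0,0],[0,0,0.5],0],
    [[0,0,0],[0,0,0],0],
  ],
)

```text
time_s: 12.92
ee_pos: [0.5029, -0.2298, 0.0274]
eef_rot: [-3.141, -0.0, -1.646]
force: [-3.3, 1.2, 5.5]
grip_width: 0.0615
```

The vertical force has gone from -4.3 to +5.5 N, so the block is resting on the mat. Release and retreat.

drive_tool(
  increments=[
    [[0,0,0],[0,0,0],0.75],
    [[0,0,0],[0,0,0],0.9],
    [[0,0,0],[0,0,0],1],
    [[0,0,0],[0,0,0],1],
    [[0,0,0],[0,0,0],1],
    [[0,0,0],[0,0,-15],1],
    [[0,0,0],[0,0,-40],1],
    [[0,0,0],[0,0,-50],1],
    [[0,0,0],[0,0,-50],1],
    [[0,0,0],[0,30,-30],1],
    [[0,0,0],[0,30,0],1],
    [[0,0,0],[0,30,0],1],
    [[0,0,0],[0,0,0],1],
    [[0,0,0],[0,0,0],1],
  ],
)

```text
time_s: 14.68
ee_pos: [0.4135, -0.2231, 0.2126]
eef_rot: [-3.14, -0.001, -1.646]
force: [0.3, -0.5, -1.1]
grip_width: 0.0937
```

```bash
python3 - <<'E'
from h import *
o=ctrl.get_obs();print(o["time_s"],o["ee_pos"],o["force"],o["grip_width"])
c=ctrl.calibration("wrist");a=ctrl.camera("wrist")[:,:,::-1].copy()
ps=[]
R=np.radians(-4.3);d=np.array([np.cos(R),np.sin(R)]);e=np.array([-d[1],d[0]])
for s,t in((1,1),(1,-1),(-1,-1),(-1,1)):
    q=np.array([.5035,-.2298])+d*s*.048+e*t*.031;ps.append([*q,.039])
cv2.polylines(a,[proj("wrist",ps,c).round().astype(int)],True,(0,255,255),1)
cv2.imwrite("pics/w9.png",a)
cv2.imwrite("pics/s9.png",ctrl.camera("scene")[:,:,::-1])
E
```

```text
14.675 [ 0.41354859 -0.22312263  0.2126477 ] [ 0.33097501 -0.54995338 -1.11668196] 0.09372331894388818
```

View pics/w9.png

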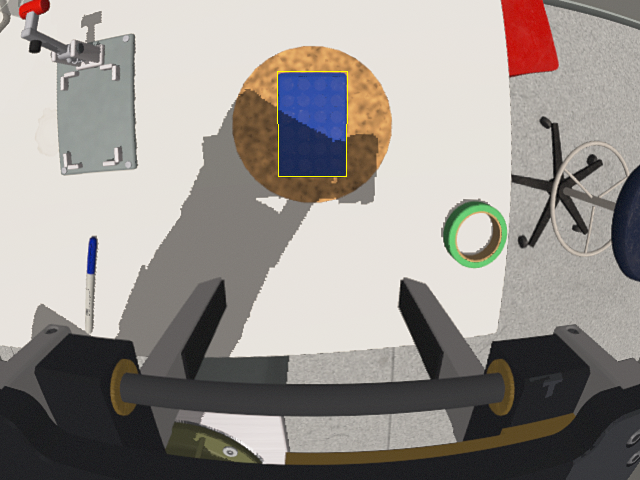

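View pics/s9.png

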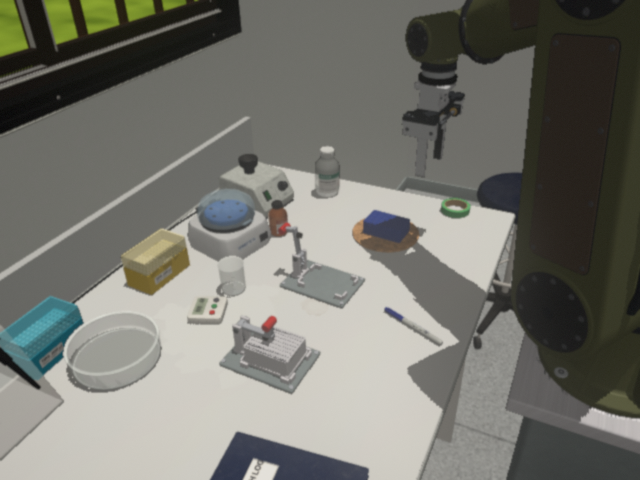

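The block lies flat on the mat and matches its target outline (corners at 278–347, 72–177 px). The finger is up, the rack hasn't moved, and the gripper is clear.

```bash
python3 -c "
from station import ctrl
print(ctrl.hand_in())"
```

```text
the job is handed in; nothing more can be done
None
```

The blue block is on the middle of the cork mat, the hold-down finger is up, and I handed the job in at about 15 s of the 48 s allowed.

- **Finger:** I pinched the red knob by its ends, followed its arc to about 1.4 rad and let go. It swung fully back by itself and was still up in the last pictures.
- **Block:** I gripped it across its 62 mm width, lifted it straight up and lowered it until the wrist force showed contact (from -4.3 N to +5.5 N). Only then did I release it. In the last wrist picture it lies flat and matches the outline I drew for it at the mat's centre, about (0.5035, -0.230), to within 1–2 mm.
- **Surroundings:** The strip rack and its shut finger look unchanged, the arm touches nothing, and the residual force is about 1 N.
- **One disagreement:** The first scene-camera estimate of the mat's centre was about 6 mm off the top and wrist cameras. Those two agreed to about 1 mm, so I used their value.
- **Side load:** While I held the knob there was up to 20 N sideways. I eased it off during the swing.

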